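Dial in the flavour of the waiting cup

TASK

A cup is waiting on the green order mat: on the flavour console, push the pointer round with one finger until its tip is over the middle of the disc of that cup's colour. Only then press the green button right down and let it come up again, leaving the pointer there. Do not grasp or lift anything, and leave the cups and all else on the counter where they stand.

Things in the scene. Friction and masses are not known exactly. Their poses are not given: they have to be found in the camera images.
- console: Fixed flavour console: a flat round grey plate 370 mm across and 20 mm thick lying on the counter. Origin: on the counter directly under the pointer's pivot (centre of the round). Its +x axis runs from the pivot straight away from the green button, z up.
- pointer (a joint): Turning angle of the pointer about the vertical pivot at the console's centre, rad: 0 = along the console's +x axis, positive = counterclockwise seen from above, stops at -1.75 and +1.75. Stiff (0.15 Nm of friction, about 1.5 N when pushed 100 mm from the pivot) and stays where it is left.
- pointer_tip (a point): Outer end of the pointer's tip, 150 mm from the pivot, 36 mm above the counter. The pointer is a straight black bar 12 mm wide, its sides upright from 30 to 58 mm above the counter, reaching 120 mm from the pivot, then a thin orange tip (5 mm wide, 32 to 40 mm above the counter) to 150 mm. The black hub is 40 mm across and 60 mm high.
- send (a joint): Travel of the send button, m: 0 = up, 0.006 = fully down. A spring brings it back up; fully down takes 5 N.
- send_top (a point): Centre of the top of the lime-green send button (36 mm across, pressed straight down) on the console, 95 mm from the pivot on the -x side.
- mat: Thin lime-green square order mat, 120 mm, flat on the counter. Origin at its centre. Exactly one cup stands at its middle: the order to be served.
- disc_pink: Flat pink flavour disc, 44 mm across, 2 mm thick, fixed on the console's top, centre 150 mm from the pivot, 20 mm above the counter at its underside. The four discs sit at about -1.38, -0.72, 0.72 and 1.38 rad of pointer angle; which colour is where varies.
- disc_yellow: Flat yellow flavour disc, 44 mm across, 2 mm thick, fixed on the console's top, centre 150 mm from the pivot, 20 mm above the counter at its underside. The four discs sit at about -1.38, -0.72, 0.72 and 1.38 rad of pointer angle; which colour is where varies.
- disc_blue: Flat blue flavour disc, 44 mm across, 2 mm thick, fixed on the console's top, centre 150 mm from the pivot, 20 mm above the counter at its underside. The four discs sit at about -1.38, -0.72, 0.72 and 1.38 rad of pointer angle; which colour is where varies.
- disc_brown: Flat brown flavour disc, 44 mm across, 2 mm thick, fixed on the console's top, centre 150 mm from the pivot, 20 mm above the counter at its underside. The four discs sit at about -1.38, -0.72, 0.72 and 1.38 rad of pointer angle; which colour is where varies.
- cup_pink: Loose frozen-yogurt tub, white with a pink band and pink lid, 85 mm high, 54 mm across the foot, 72 mm across the lid. Origin at the centre of its underside. Stands on the order mat or in the row of waiting cups. Not to be moved.
- cup_yellow: Loose frozen-yogurt tub, white with a yellow band and yellow lid, 85 mm high, 54 mm across the foot, 72 mm across the lid. Origin at the centre of its underside. Stands on the order mat or in the row of waiting cups. Not to be moved.
- cup_blue: Loose frozen-yogurt tub, white with a blue band and blue lid, 85 mm high, 54 mm across the foot, 72 mm across the lid. Origin at the centre of its underside. Stands on the order mat or in the row of waiting cups. Not to be moved.
- cup_brown: Loose frozen-yogurt tub, white with a brown band and brown lid, 85 mm high, 54 mm across the foot, 72 mm across the lid. Origin at the centre of its underside. Stands on the order mat or in the row of waiting cups. Not to be moved.
- spoon_pot: Loose lime-green pot of wooden spoons, 72 mm across, about 130 mm high; origin at its underside. Bystander.
- syrup: Loose amber syrup bottle, 60 mm across, 190 mm high; origin at its underside. Bystander.
- jar: Loose glass jar with a white cap, 66 mm across, 90 mm high; origin at its underside. Bystander.
- scoop: Loose long serving spoon lying on the counter. Bystander.

How it is judged:
On the way, in this order (a step that is already met when the one before it is completed fails the run):
1. the pointer's tip is over the disc of the waiting cup's colour and at rest (((horizontal distance between cup_pink and mat below 0.04 m and horizontal distance between pointer_tip and disc_pink below 0.02 m) or (horizontal distance between cup_yellow and mat below 0.04 m and horizontal distance between pointer_tip and disc_yellow below 0.02 m) or (horizontal distance between cup_blue and mat below 0.04 m and horizontal distance between pointer_tip and disc_blue below 0.02 m) or (horizontal distance between cup_brown and mat below 0.04 m and horizontal distance between pointer_tip and disc_brown below 0.02 m)) and velocity of joint pointer between -0.05 and 0.05 rad/s), for 0.2 s.
2. the send button is pressed down with the pointer on that disc (((horizontal distance between cup_pink and mat below 0.04 m and horizontal distance between pointer_tip and disc_pink below 0.02 m) or (horizontal distance between cup_yellow and mat below 0.04 m and horizontal distance between pointer_tip and disc_yellow below 0.02 m) or (horizontal distance between cup_blue and mat below 0.04 m and horizontal distance between pointer_tip and disc_blue below 0.02 m) or (horizontal distance between cup_brown and mat below 0.04 m and horizontal distance between pointer_tip and disc_brown below 0.02 m)) and value of joint send above 0.0045 m), for 0.05 s.
At the end, for the whole second after the job is handed in: The end of the pointer's tip lies within 20 mm (seen from above) of the centre of the disc whose colour is that of the cup on the mat, the pointer is at rest, the button has been pressed with the pointer there and is up again, and every cup and bystander is within 20 mm of where it stood (((horizontal distance between cup_pink and mat below 0.04 m and horizontal distance between pointer_tip and disc_pink below 0.02 m) or (horizontal distance between cup_yellow and mat below 0.04 m and horizontal distance between pointer_tip and disc_yellow below 0.02 m) or (horizontal distance between cup_blue and mat below 0.04 m and horizontal distance between pointer_tip and disc_blue below 0.02 m) or (horizontal distance between cup_brown and mat below 0.04 m and horizontal distance between pointer_tip and disc_brown below 0.02 m)) and velocity of joint pointer between -0.02 and 0.02 rad/s and value of joint send below 0.0015 m and distance of each of cup_pink, cup_yellow, cup_blue, cup_brown, spoon_pot, syrup, jar, scoop from where it was at the start of the episode below 0.02 m); the robot touches nothing.
It fails at once if the button is pressed while the pointer is not over the disc of the waiting cup's colour (value of joint send above 0.003 m and not ((horizontal distance between cup_pink and mat below 0.04 m and horizontal distance between pointer_tip and disc_pink below 0.02 m) or (horizontal distance between cup_yellow and mat below 0.04 m and horizontal distance between pointer_tip and disc_yellow below 0.02 m) or (horizontal distance between cup_blue and mat below 0.04 m and horizontal distance between pointer_tip and disc_blue below 0.02 m) or (horizontal distance between cup_brown and mat below 0.04 m and horizontal distance between pointer_tip and disc_brown below 0.02 m))).
It fails at once if a cup or bystander is lifted (height (world z) of any of cup_pink, cup_yellow, cup_blue, cup_brown, spoon_pot, syrup, jar, scoop above 0.02 m).
It fails at once if a cup or bystander is moved by more than 20 mm or tipped (distance of any of cup_pink, cup_yellow, cup_blue, cup_brown, spoon_pot, syrup, jar, scoop from where it was at the start of the episode above 0.02 m or angle between any of cup_pink, cup_yellow, cup_blue, cup_brown, spoon_pot, syrup, jar, scoop's own z axis and vertical above 0.4 rad).
It also fails if it takes over 48 s, if anything falls off the work surface, if the arm or the gripper's body presses on something with over 40 N, if the wrist force passes 120 N, or if a joint passes its speed limit or range.

ROBOT

A 6-joint arm with a two-finger parallel gripper is mounted at the origin on the work surface. World frame = base frame: x ahead of the robot, y to its left, z up, the work surface at z = 0. Lengths are in m, angles in rad, forces in N, time in s.
With the tool pointing down it reaches from about 0.325 to 0.925 m from the base axis. Payload 3.1 kg.
Tool frame: the origin (TCP) lies on the centre line of the jaws, within the pads' length; the fingertips stand 17 mm ahead of it and the grasp point (between the pads) lies 2 mm behind it; z points along the fingers, y is the line along which they close (so a half turn about z gives the same grasp; the last joint's range is limited). The gripper opens to 85 mm and grips with 20 to 120 N. Pads are 22 mm wide; open, the fingers measure 114 mm over their backs; the gripper's body (76 mm by 85 mm) begins 54 mm behind the grasp point. The pads swing forward as they close: fully open they stand 13 mm farther back than shut.
Start: joints at [1.119, 0.217, 1.613, -0, 1.311, -0.112], TCP at [0.208, 0.589, 0.248] pointing down, gripper open.
Joint ranges: [-2.75, 2.75], [-0.78, 2.1], [0.31, 2.55], [-1.13, 4.27], [0.13, 2.63], [-2.58, 2.58]. Speed limits (rad/s): [2.79, 2.79, 3.14, 3.14, 3.14, 3.14].

INTERFACE

Orientations are given as a unit quaternion [x, y, z, w].
In Python, from bench import r gives the robot as it stands. Calls block until the motion is done:
- r.goto(position, orientation): joint-space move of the TCP to a pose.
- r.movel(position, rotation=None, v=0.15): straight line of the TCP; rotation=None keeps the orientation; v is the mean speed in m/s.
- r.set_joints(angles): joint-space move.
- r.grip(opening): finger opening in m; the grip force is fixed at half the most; returns when the fingers have stopped.
- r.dwell(seconds).
- r.ik(position, orientation): joint angles nearest the present ones, or None.
- r.get_state(): the state.
- r.capture(name): name is "scene" or "top" or "wrist"; returns (picture, depth): 384x512x3 uint8, red, green, blue; 384x512 float32, m along the optical axis (not along the pixel's ray), 0 where there is no reading.
- r.calibration(name): a dict with "fov_y" (degrees; the focal length in pixels is half the picture's height over the tangent of half this angle, whatever the lens; pixels are square), "cx", "cy" (the principal point, pixels), "R" (3x3) and "t" (3): a world point X has camera coordinates R X + t. Camera axes: x right, y down, z forward; pixel columns grow to the right and rows downward; lengths in m; the calibration is good to about 2 mm. A picture is of the moment at which its call begins: read the wrist's pose just before it. calibration takes no time and is no camera call; for the wrist camera it gives the pose at the moment of the call.
A pose or a line that the arm cannot do raises r.PlanningError and nothing moves.
- r.close_job(): hands the job in; it is judged then, once.
The state is a dict: "time": time; "joint_positions": joint angles; "dq": joint speeds; "tau": joint torques, N m; "tool_pos": TCP position; "tool_rot": TCP orientation; "force": force on the tool from outside, world axes, zero at the start; "ft_torque": the same for the moment, N m; "opening": finger opening in m; "finger_force": force on a finger pad.
Only numpy, scipy, OpenCV 4.12 (cv2) and the standard library are available. Lean on these libraries where they do the work, as an engineer would, in place of code of your own. Each camera call takes 0.05 s, during which the arm holds its last target. There are 200 camera calls.

## Working session

There is one attempt and no reset: what is moved stays moved. The work goes in short steps, each a Python script; the robot and the scene stay as the last script left them, time stands still between calls to the robot, and variables do not carry over. Pictures are saved under pics/ and viewed, at most 10 in all, crops included, and the job is handed in when it is done.

```bash
mkdir -p pics && python3 - <<'E'
from bench import r
import cv2,numpy as np
for n in("top","scene"):
    p,d=r.capture(n); cv2.imwrite(f"pics/{n}.png",cv2.resize(p[:,:,::-1],(800,600),interpolation=cv2.INTER_CUBIC))
    c=r.calibration(n); np.savez(f"{n}.npz",p=p,d=d,**c)
    print(n,c)
print(r.get_state())
E
```

```text
top {'fov_y': 55.23478349662147, 'cx': 259.74451743092874, 'cy': 194.93550118940544, 'R': array([[-0.08562231, -0.99631861, -0.00424882],
       [-0.97114711,  0.08441028, -0.22304302],
       [ 0.22258055, -0.01497123, -0.97479934]]), 't': array([0.0733755 , 0.54512609, 1.40848704])}
scene {'fov_y': 50.82235342157611, 'cx': 251.37267260188216, 'cy': 193.34915861958126, 'R': array([[ 0.40533283,  0.91400213,  0.01747605],
       [ 0.72959384, -0.31191647, -0.60860574],
       [-0.55081587,  0.2594383 , -0.79328031]]), 't': array([-0.23771518, -0.32948474,  1.64972892])}
{'time': 0.1, 'joint_positions': array([ 1.11880866e+00,  2.17703891e-01,  1.61477824e+00,  2.84502634e-06,
        1.31131472e+00, -1.12200459e-01]), 'dq': array([ 1.39883628e-03, -2.51087072e-03, -3.91078910e-03, -4.60719868e-04,
       -1.61143631e-05,  4.94395105e-04]), 'tau': array([-1.05489678e-03, -3.98080051e+01, -3.04968703e+01, -1.98045777e-04,
        4.35206006e-03, -7.69190706e-06]), 'tool_pos': array([0.20797426, 0.58863837, 0.24708082]), 'tool_rot': array([ 1.69077743e-01,  9.85602101e-01, -1.05815417e-03, -3.08108371e-04]), 'force': array([ 0.94186287,  0.42298029, -0.80120005]), 'ft_torque': array([-0.03213434, -0.018628  , -0.06726131]), 'finger_force': 0.0, 'opening': 0.08555792254712574}
```

View pics/top.png

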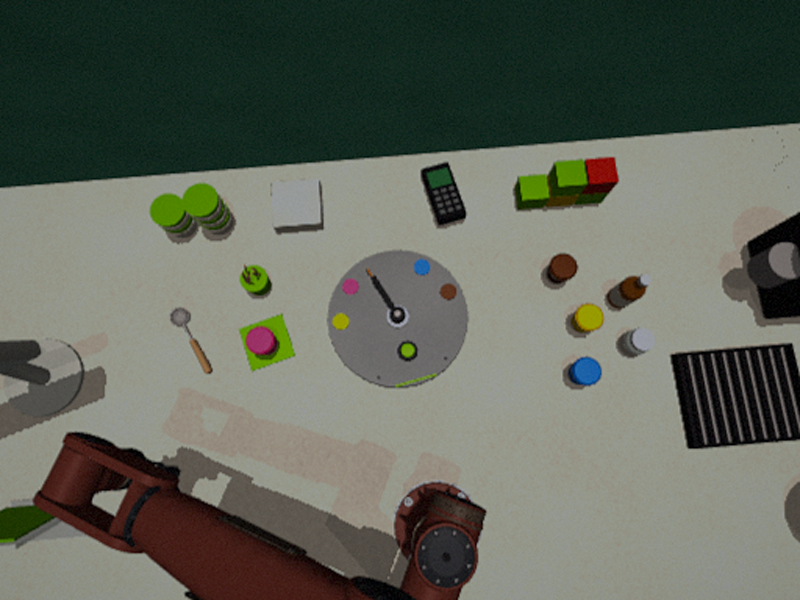

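View pics/scene.png

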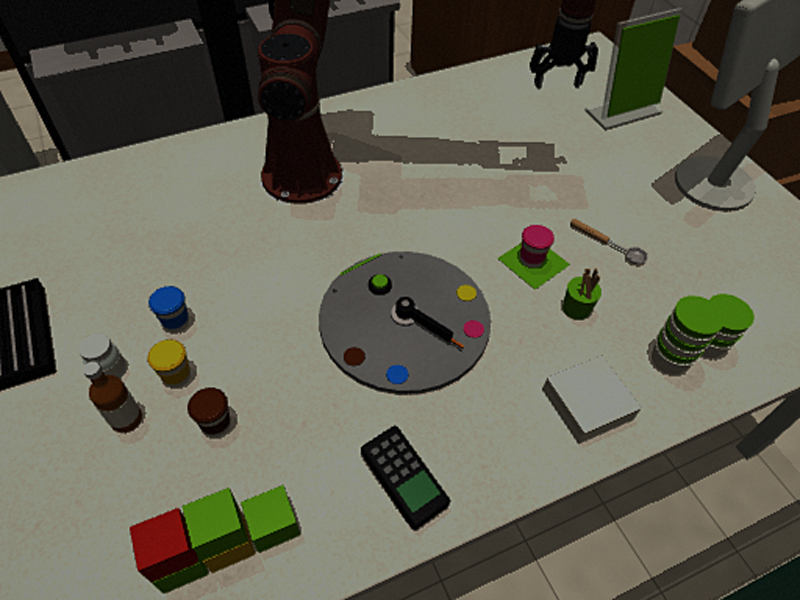

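Pink cup (262,341) stands on the mat. The pointer tip is at (369,270), the pink disc at (351,287), the hub at (397,315) and the button at (407,350) in the top view. Next I'll convert these to world positions.

```bash
cat > h.py <<'E'
import numpy as np
def pt(c,u,v,z):
    f=192/np.tan(np.radians(float(c['fov_y']))/2); R,t=c['R'],c['t']
    d=R.T@np.array([(u-c['cx'])/f,(v-c['cy'])/f,1]); o=-R.T@t
    return o+d*(z-o[2])/d[2]
E
python3 - <<'E'
from h import *
import cv2
T={}
for n,P in dict(top=dict(hub=(397,314,.06),tip=(368,269,.036),pink=(350.5,286.5,.022),yellow=(341,322,.022),blue=(422,267.5,.022),brown=(448.5,292,.022),btn=(407.5,350,.03),cup=(261,340,.085)),
 scene=dict(hub=(405,305,.06),tip=(463,348,.036),pink=(474,329,.022),yellow=(467,293,.022),blue=(398,374,.022),brown=(354,356,.022),btn=(380,282,.03),cup=(537,238,.085))).items():
    c=np.load(n+'.npz'); s=512/800
    print(n)
    W={k:pt(c,(u+.5)*s-.5,(v+.5)*s-.5,z) for k,(u,v,z) in P.items()}
    for k,w in W.items():
        d=w-W['hub'];print(k,w.round(4),'r',np.hypot(*d[:2]).round(4),'ang',np.arctan2(d[1],d[0]).round(3))
    f=192/np.tan(np.radians(float(c['fov_y']))/2)
    # height of button from depth
    u,v,_=P['btn'];u=int(u*s);v=int(v*s);z=c['d'][v-1:v+2,u-1:u+2].mean()
    X=c['R'].T@(np.array([(u-c['cx'])/f*z,(v-c['cy'])/f*z,z])-c['t']);print('btn depth',X.round(4))
c=np.load('top.npz');p=c['p'][150:260,200:310]
cv2.imwrite('pics/crop.png',cv2.resize(p[:,:,::-1],(600,600),interpolation=cv2.INTER_CUBIC))
E
```

```text
top
hub [0.528  0.0515 0.06  ] r 0.0 ang 0.0
tip [0.6611 0.118  0.036 ] r 0.1489 ang 0.464
pink [0.6211 0.1685 0.022 ] r 0.1496 ang 0.898
yellow [0.5274 0.1994 0.022 ] r 0.1479 ang 1.575
blue [ 0.657  -0.0255  0.022 ] r 0.1502 ang -0.538
brown [ 0.5836 -0.0892  0.022 ] r 0.1513 ang -1.194
btn [0.4376 0.0324 0.03  ] r 0.0923 ang -2.933
cup [0.486  0.3943 0.085 ] r 0.3453 ang 1.693
btn depth [0.4355 0.035  0.0411]
scene
hub [0.5309 0.0509 0.06  ] r 0.0 ang 0.0
tip [0.6614 0.1222 0.036 ] r 0.1488 ang 0.5
pink [0.6205 0.1717 0.022 ] r 0.1504 ang 0.933
yellow [0.5287 0.2038 0.022 ] r 0.1529 ang 1.585
blue [ 0.6575 -0.0211  0.022 ] r 0.1456 ang -0.517
brown [ 0.5831 -0.0861  0.022 ] r 0.1466 ang -1.207
btn [0.4305 0.037  0.03  ] r 0.1013 ang -3.004
cup [0.4928 0.3922 0.085 ] r 0.3435 ang 1.682
btn depth [0.4399 0.0329 0.0441]
```

View pics/crop.png

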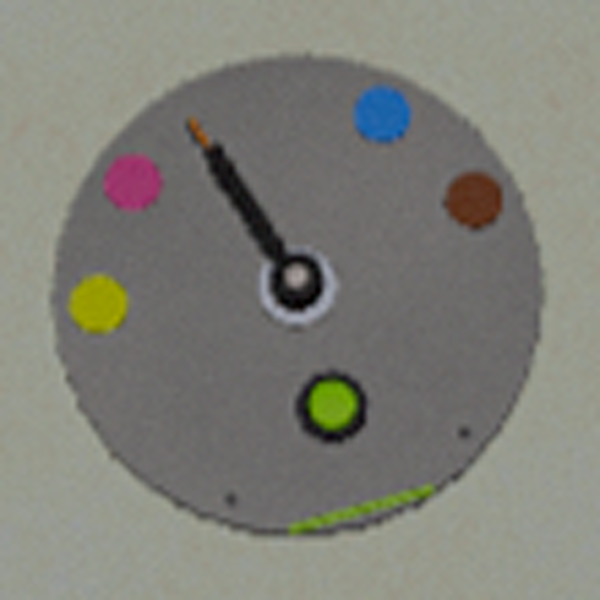

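Measured pivot ≈ (0.529, 0.052). The pointer is at about 0.48 rad in world angle and pink at about 0.905. I'll push counterclockwise with the closed fingers, stop a little short and look.

```bash
cat >> h.py <<'E'
P0=np.array([.529,.052])
def pose(th,d,z,rr=.09,flip=True):
    e=np.array([np.cos(th),np.sin(th)]);n=np.array([-e[1],e[0]])
    a=(th+(np.pi if flip else 0))/2
    return np.r_[P0+rr*e-d*n,z],[np.cos(a),np.sin(a),0,0]
E
python3 - <<'E'
from bench import r
from h import *
import cv2
r.grip(0)
for fl in(True,False):
    print(fl,[r.ik(*pose(t,d,.051,flip=fl)) for t,d in((.475,.045),(.95,.02))])
fl=True
r.goto(*pose(.475,.045,.16,flip=fl)); r.movel(pose(.475,.045,.052)[0],v=.15)
s=r.get_state();f0=s['force'];print(s['tool_pos'],f0,s['time'])
for d in (.035,.028,.022):
    r.movel(*pose(.475,d,.052,flip=fl),v=.06);print(d,(r.get_state()['force']-f0).round(2))
for t in np.arange(.53,.84,.06):
    r.movel(*pose(t,.022,.052,flip=fl),v=.06);print(t,(r.get_state()['force']-f0).round(2))
r.dwell(.2)
I=[]
for n in("top","wrist"):
    c=r.calibration(n);p,d=r.capture(n);np.savez(n+'2.npz',p=p,d=d,**c);I.append(p)
a=cv2.resize(I[0][150:260,200:310],(400,400),interpolation=cv2.INTER_CUBIC);b=cv2.resize(I[1],(400,300))
im=np.zeros((400,800,3),np.uint8);im[:,:400]=a;im[:300,400:]=b
cv2.imwrite('pics/p2.png',im[:,:,::-1]);print(r.get_state()['time'])
E
```

```text
True [array([-2.68081074e-02,  4.57413457e-01,  1.70892657e+00, -4.44089210e-16,
        9.75252631e-01, -2.07260443e+00]), array([ 7.24766504e-02,  4.16467021e-01,  1.76845229e+00, -4.44089210e-16,
        9.56673344e-01, -2.44831968e+00])]
False [array([-2.68081074e-02,  4.57413457e-01,  1.70892657e+00, -4.44089210e-16,
        9.75252631e-01,  1.06898822e+00]), array([ 7.24766504e-02,  4.16467021e-01,  1.76845229e+00, -4.44089210e-16,
        9.56673344e-01,  6.93272977e-01])]
[0.63060664 0.05323566 0.05299298] [0.31815784 0.13065388 0.24283897] 4.175
0.035 [-0.55  0.14 -0.55]
0.028 [-0.56 -0.6   0.04]
0.022 [ 0.23 -0.53 -0.68]
0.53 [-0.35 -0.33 -0.73]
0.5900000000000001 [ 0.36 -0.25 -0.05]
0.6500000000000001 [ 0.09  0.   -0.05]
0.7100000000000002 [-0.05 -0.21  0.05]
0.7700000000000002 [ 0.06  0.68 -0.39]
0.8300000000000003 [ 0.15 -0.34  0.32]
6.8083
```

View pics/p2.png

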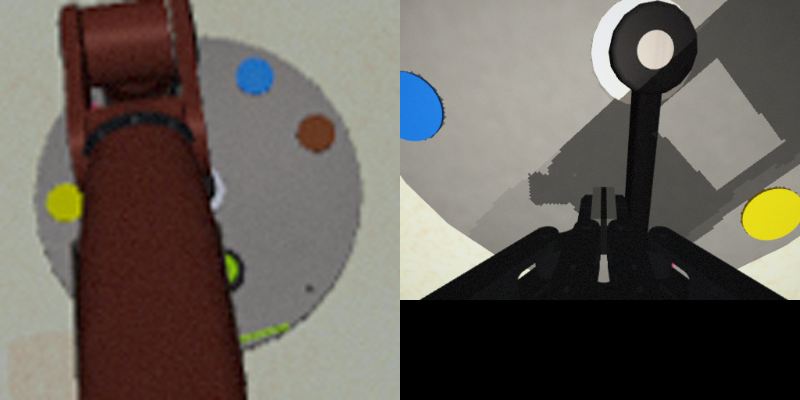

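The fingers sit beside the bar, and in the wrist view the bar runs (645,100)→(639,215) in the right half. I'll compute the bar's angle from those points.

```bash
python3 - <<'E'
from h import *
c=np.load('wrist2.npz');s=1.28
g=lambda u,v,z:pt(c,(u-400+.5)*s-.5,(v+.5)*s-.5,z)
a,b=g(645.5,100,.058),g(639.5,215,.058);print(a,b,np.arctan2(*(b-a)[1::-1]))
print('hub',g(653,48,.06),'yellow',g(771,214,.022))
import cv2
cv2.imwrite('pics/w2.png',cv2.resize(c['p'][:, 150:400],(750,600)[:1]+(600,),interpolation=cv2.INTER_CUBIC)[:,:,::-1])
E
```

```text
[0.54594454 0.06713797 0.058     ] [0.58901483 0.11441267 0.058     ] 0.8319018732113985
hub [0.52920432 0.05138965 0.06      ] yellow [0.52951836 0.20058818 0.022     ]
```

The bar is at 0.832 rad and the pivot agrees to within 1 mm. Now I'll push to 0.91, back off and look.

```bash
python3 - <<'E'
from bench import r
from h import *
import cv2
for t in (.87,.91): r.movel(*pose(t,.022,.052),v=.05)
r.dwell(.3)
r.movel(*pose(.91,.045,.052),v=.1); r.movel(pose(.91,.045,.2)[0],v=.2)
# above button, at console angle ~pi+.19
b=np.array([.529-.095*np.cos(.19),.052-.095*np.sin(.19)]);print(b)
a=(.3+np.pi)/2
r.goto([*b,.2],[np.cos(a),np.sin(a),0,0]); r.dwell(.3)
I=[]
for n in("scene","wrist"):
    c=r.calibration(n);p,d=r.capture(n);np.savez(n+'3.npz',p=p,d=d,**c);I.append(p)
im=np.zeros((400,800,3),np.uint8);im[:,:400]=cv2.resize(I[0][150:260,200:310],(400,400),interpolation=cv2.INTER_CUBIC)
im[:300,400:]=cv2.resize(I[1],(400,300))
cv2.imwrite('pics/p3.png',im[:,:,::-1]);print(r.get_state()['time'],r.get_state()['joint_positions'])
E
```

```text
[0.4357096 0.0340584]
10.0833 [-8.24865223e-02 -1.48188591e-01  2.08388015e+00  1.67194898e-05
  1.20591966e+00 -1.95372716e+00]
```

View pics/p3.png

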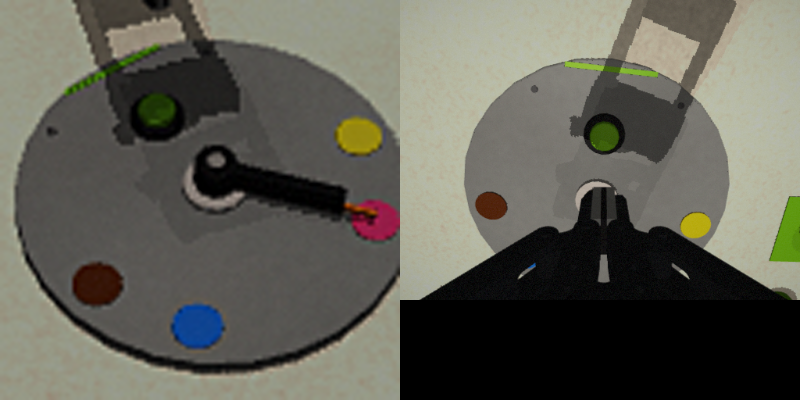

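The tip lies over the middle of the pink disc (376,218 in the left half), and the button is at (604,136) in the wrist view. Next I'll localise the button and press in force-guarded steps.

```bash
python3 - <<'E'
from bench import r
from h import *
c=np.load('wrist3.npz');s=1.28
u,v=(204.5)*s-.5,(136.5)*s-.5
f=192/np.tan(np.radians(float(c['fov_y']))/2)
z=np.median(c['d'][int(v)-3:int(v)+4,int(u)-3:int(u)+4])
X=c['R'].T@(np.array([(u-c['cx'])/f*z,(v-c['cy'])/f*z,z])-c['t'])
print(X,np.hypot(*(X[:2]-P0)))
assert .085<np.hypot(*(X[:2]-P0))<.105 and .025<X[2]<.05
r.movel([X[0],X[1],.08],v=.15); r.dwell(.2)
f0=r.get_state()['force']
for h in np.arange(X[2]+.017+.005,X[2]+.017-.014,-.001):
    r.movel([X[0],X[1],h],v=.02); r.dwell(.05); F=(r.get_state()['force']-f0)[2]
    print(round(h,4),r.get_state()['tool_pos'][2].round(4),F.round(2))
    if F>10: break
r.dwell(.3);print(r.get_state()['time'],(r.get_state()['force']-f0).round(2))
E
```

```text
[0.43433131 0.0339691  0.04198781] 0.0963705032557303
0.064 0.0641 0.21
0.063 0.063 0.72
0.062 0.0619 0.26
0.061 0.0609 -0.17
0.06 0.06 1.33
0.059 0.0591 0.59
0.058 0.0582 1.51
0.057 0.0571 2.7
0.056 0.0561 2.63
0.055 0.0551 3.34
0.054 0.0541 3.99
0.053 0.0531 4.57
0.052 0.0529 11.43
16.1333 [-3.93  0.52 11.55]
```

The button bottomed out: the spring force rose to about 5 N, then came a hard stop. I'll lift away and check.

```bash
python3 - <<'E'
from bench import r
import cv2
p=r.get_state()['tool_pos']
r.movel([p[0],p[1],.2],v=.1); r.dwell(.5)
q,d=r.capture("scene")
cv2.imwrite('pics/p4.png',cv2.resize(q[140:260,190:330],(700,600),interpolation=cv2.INTER_CUBIC)[:,:,::-1]);print(r.get_state()['time'],r.get_state()['force'])
E
```

```text
18.3167 [0.05852195 0.79516643 0.44460409]
```

View pics/p4.png

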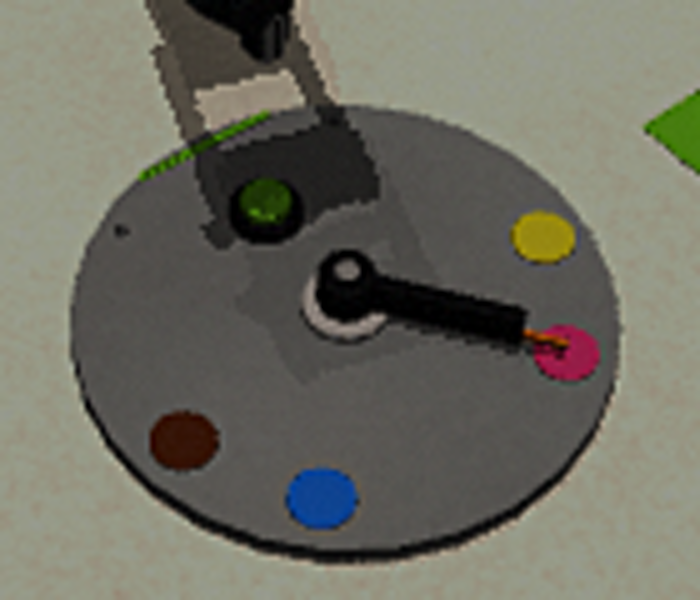

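The tip (565,346) is still over the pink disc (567,353), and the button is up with the arm clear. I'm handing in.

```bash
python3 -c "
from bench import r
print(r.close_job())"
```

```text
the job is handed in; nothing more can be done
None
```

I pushed the pointer onto the pink disc to match the pink cup on the mat, pressed the green button fully down and let it come back up, and handed the job in at about 18 s; the judge's verdict was not shown.

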